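Lock a tape roll on its spindle with a hairpin clip

ROBOT

A 7-joint arm with a two-finger parallel gripper is mounted at the origin on a cart in front of the work surface, level with it; the furniture and walls round the work are solid. World frame = base frame: x ahead of the robot, y to its left, z up, the work surface at z = 0. Lengths are in m, angles in rad, forces in N, time in s.
With the tool pointing down it reaches from about 0.4 to 0.875 m from the base axis. Payload 19.3 kg.
Tool frame: the origin (TCP) lies at the very end of the fingers, on their centre line; the grasp point (between the pads) lies 19 mm behind it; z points along the fingers, y is the line along which they close (so a half turn about z gives the same grasp; the last joint's range is limited). The gripper opens to 85 mm and grips with 20 to 120 N. Pads are 22 mm wide; open, the fingers measure 114 mm over their backs; the gripper's body (76 mm by 85 mm) begins 54 mm behind the grasp point. The pads swing forward as they close: fully open they stand 13 mm farther back than shut.
Start: joints at [-1.309, 0.521, -0.036, 1.599, 0.021, 1.021, -0.113], TCP at [0.204, 0.591, 0.231] pointing down, gripper open.
Joint ranges: [-2.91, 2.91], [-0.3, 2.13], [-1.5, 1.42], [0.17, 2.43], [-1.26, 4.41], [0.16, 1.93], [-2.52, 2.52]. Speed limits (rad/s): [1.89, 1.89, 2.39, 2.39, 3.01, 3.01, 3.01].

INTERFACE

Orientations are given as [roll, pitch, yaw] about the fixed x, y, z axes, in that order (R = Rz(yaw) Ry(pitch) Rx(roll)).
In Python, from workcell import bot gives the robot as it stands.
- The arm moves only by the shell command python3 -m crank 'ROWS' [FORCE]. ROWS is a JSON object of lists of equal length, an entry for each row: "travel": the shift along the world's x, y, z in cm, a list of three; "turn": the turn, a rotation vector about the world's x, y, z in degrees, a list of three; "gripper": the closure, from 0 (fully open) to 1 (shut). A call has exactly 5 rows; each row is the pose to reach, as a shift and turn from the pose commanded when the call began; what a row does not reach only later rows make up. A row lasts 1/10 s, in which the tool goes at most 50 mm and 8.59 degrees, less where a joint would pass 70% of its speed; a pose out of reach is approached as far as the arm can. A call with a gripper value outside its range is refused whole. The fingers move at their own pace and stop on an object; FORCE is the grip in N (left out, the last holds). Time passes only in rows, so rows that repeat a pose let the fingers close, or fill a call up. It gives the time, the measured TCP pose, the force, the opening and the grip force at its end, in the units of the state.
- bot.observe(): the state, without advancing time (a new reading comes with each control period).
- bot.grab_frame(name): name is "side" or "top" or "wrist"; returns a dict with "pixels" (384x512x3 uint8, red, green, blue), "fx", "fy", "cx", "cy" (pixels), "extrinsics" (4x4, takes a point from world to camera coordinates). Camera axes: x right, y down, z forward; pixel columns grow to the right and rows downward; lengths in m; the calibration is good to about 2 mm. A picture is of the moment at which its call begins. There is no depth.
- bot.job_done(): hands the job in; it is judged then, once.
The state is a dict: "clock": time; "qpos": joint angles; "qd": joint speeds; "joint_efforts": joint torques, N m; "position": TCP position; "tool_rot": TCP orientation; "force": force on the tool from outside, world axes, zero at the start; "moment": the same for the moment, N m; "grip_width": finger opening in m; "finger_force": force on a finger pad.
Only numpy, scipy, OpenCV 4.12 (cv2) and the standard library are available. Lean on these libraries where they do the work, as an engineer would, in place of code of your own. Each camera call takes 0.05 s, during which the arm holds its last target. There are 200 camera calls.

TASK

Put the small clear tape roll over the stand's upright spindle so that it lies flat on the base plate, then lock it on with the hairpin clip: slide the clip's straight leg through the spindle's cross hole until the sprung leg snaps round the shank and the clip's shoulder is up against it, and let go. The spindle stands higher or lower each time by up to 2 cm, so find the hole by feel, gently, never pressing the clip on the stand with more than 15 N, and leave everything else where it is.

Things in the scene. Friction and masses are not known exactly. Their poses are not given: they have to be found in the camera images.
- stand: spindle stand fixed to the table: grey base plate 100 (x) x 70 (y) x 12 mm, a vertical steel spindle of 18 mm diameter in its middle, bevelled at the top, that does not turn or give way. Origin under the plate's centre, on the table; z up; x is the direction of the spindle's cross hole (within 0.4 rad of straight ahead).
- stand_axis (a point): point on the spindle's axis at the plate's top face, 12 mm above the table. The centre of the 8 mm cross hole is straight above it, somewhere from 42 to 64 mm above the table: the spindle's height differs each time and no pose shows it. The hole goes right through along the stand's x, no countersink. The spindle's flat top (12 mm across) is 14 mm above the hole's centre.
- tape_roll: small roll of clear tape lying flat, 60 mm across, 19 mm high, with a round bore of about 23 mm. Origin under its centre (0 = its lower face).
- clip: hairpin clip of 5 mm steel wire lying flat, 35 g, its two legs pointing along x. Origin on its underside, under the centre of the black upright grip, which is 20 (x) x 12 (y) x 36 mm (z 0 to 36): take it across y. In front of the grip a black nose 10 mm high (y -5.5 to +3) reaches to x = 28: the shoulder. Behind it a wire loop to x = -24 mm.
- clip_tip (a point): end of the straight leg's rounded tip (clip x = 74.5 mm, y = 0, z = 2.5 mm). The straight leg runs from the nose along x on y = 0 at this height.
- clip_seat (a point): point on the straight leg's axis (clip x = 38 mm, y = 0, z = 2.5 mm) which lies on the spindle's axis when the clip is home; the shoulder stops on the shank about 1 mm further on. The sprung leg's hump passes the shank about 8 mm before home.
- clip_spring (a joint): spread of the sprung leg (on the clip's +y side, same height, flared tip at x = 63, y = 14 mm), rad: 0 at rest, grows as it is forced outwards; 1.3 N m/rad about the point x = -14, y = 14 mm. Peaks near 0.1 while its hump passes the shank (under 10 N of push), 0.01 to 0.06 once it hugs the shank.
- bench_calculator: calculator, 125 x 75 x 15 mm, lying flat; origin under its centre. Bystander.
- measure: yellow pocket tape measure, 36 x 71 x 58 mm; origin under its centre. Bystander.
- tin: flat round tin, 69 mm across, 27 mm high; origin under its centre. Bystander.
- red_tape: wide thin-walled tape roll, 90 mm across, 25 mm high; origin under its centre. Bystander.
- cup: grey pen cup, 76 mm across, 90 mm high; origin under its centre. Bystander.
Things that resemble listed ones, but are neither listed nor needed, are in the scene too. What is shaped like the tape_roll but purple is not meant.

How it is judged:
On the way:
1. the tape roll lies flat on the base plate, round the spindle (horizontal distance between tape_roll and stand_axis below 0.006 m and height (world z) of tape_roll below 0.016 m and angle between tape_roll's own z axis and vertical below 0.1 rad), for 0.2 s.
At the end, for the whole second after the job is handed in: The roll lies flat round the spindle (within 6 mm of its axis, lower face below 16 mm, tilt under 0.1 rad); the clip's seat point is within 4 mm of the axis in plan, 39 to 68 mm high, leg within 0.35 rad of the hole's direction, sprung leg spread 0.004 to 0.07 rad; both at rest (all of step 1 and horizontal distance between clip_seat and stand_axis below 0.004 m and height (world z) of clip_seat between 0.039 and 0.068 m and angle between the x axis of clip and the x axis of stand, either way round below 0.35 rad and value of joint clip_spring between 0.004 and 0.07 rad and linear speed of each of clip, tape_roll below 0.02 m/s); the robot touches nothing.
It fails at once if the clip is pressed on the stand with more than 15 N (contact force between clip and stand above 15 N).
It fails at once if a bystander is moved more than 20 mm (distance of any of bench_calculator, measure, tin, red_tape, cup from where it was at the start of the episode above 0.02 m).
It also fails if it takes over 62 s, if anything falls off the work surface, if the arm or the gripper's body presses on something with over 40 N, if the wrist force passes 120 N, or if a joint passes its speed limit or range.

## Working session

There is one attempt and no reset: what is moved stays moved. The work goes in short steps, Python scripts to look and compute and a shell command to move; the robot and the scene stay as the last step left them, time stands still between calls to the robot, and variables do not carry over. Pictures are saved under pics/ and viewed, at most 13 in all, crops included, and the job is handed in when it is done.

```bash
mkdir -p pics; ls; cat > h.py <<'E'
import numpy as np, cv2
from workcell import bot
def grab(n,f):
    d=bot.grab_frame(n); cv2.imwrite(f,cv2.cvtColor(d['pixels'],cv2.COLOR_RGB2BGR)); 
    np.savez(f[:-4]+'.npz',**{k:np.array(v) for k,v in d.items()}); return d
def ray(d,u,v):
    E=np.array(d['extrinsics']);R,t=E[:3,:3],E[:3,3]
    return -R.T@t, R.T@np.array([(u-d['cx'])/d['fx'],(v-d['cy'])/d['fy'],1])
def onz(d,u,v,z):
    c,r=ray(d,u,v); return c+r*(z-c[2])/r[2]
def proj(d,p):
    E=np.array(d['extrinsics']); q=E[:3,:3]@np.array(p)+E[:3,3]
    return q[0]/q[2]*d['fx']+d['cx'], q[1]/q[2]*d['fy']+d['cy']
def load(f): return dict(np.load(f[:-4]+'.npz'))
E
python3 - <<'E'
from h import *
a=grab('top','pics/top0.png');b=grab('side','pics/side0.png')
im=np.vstack([cv2.imread('pics/top0.png')]);cv2.imwrite('pics/t.png',cv2.resize(im,(800,600),interpolation=cv2.INTER_CUBIC))
for d in (a,b): print(d['fx'],np.round(ray(d,256,192),3))
s=bot.observe();print(s)
E
```

```text
pics
368.1722368347042 [[ 0.463 -0.064  0.959]
 [ 0.074 -0.001 -0.997]]
354.2353302188412 [[ 0.3    0.565  0.605]
 [ 0.264 -0.717 -0.645]]
{'clock': 0.1, 'qpos': array([-1.30922776,  0.52190266, -0.03632468,  1.59992441,  0.0212097 ,
        1.02109686, -0.1127588 ]), 'qd': array([-7.71349106e-04, -9.49763545e-04, -8.56580842e-04, -4.08318560e-04,
        1.30434577e-03,  1.45552933e-03, -7.61359333e-05]), 'joint_efforts': array([ 2.89944481e-03, -9.28494000e+01,  1.98385052e+00, -3.70530117e+01,
        1.81447109e-02,  5.53373160e-03,  3.99466956e-05]), 'position': array([0.20351457, 0.59063706, 0.23082509]), 'tool_rot': array([-3.14064961e+00,  7.48846054e-05,  2.80985654e+00]), 'force': array([ 0.88654978,  0.35795614, -0.05788967]), 'moment': array([-0.00181184, -0.00514278,  0.00966282]), 'finger_force': 0.0, 'grip_width': 0.08553638438744553}
```

View pics/t.png

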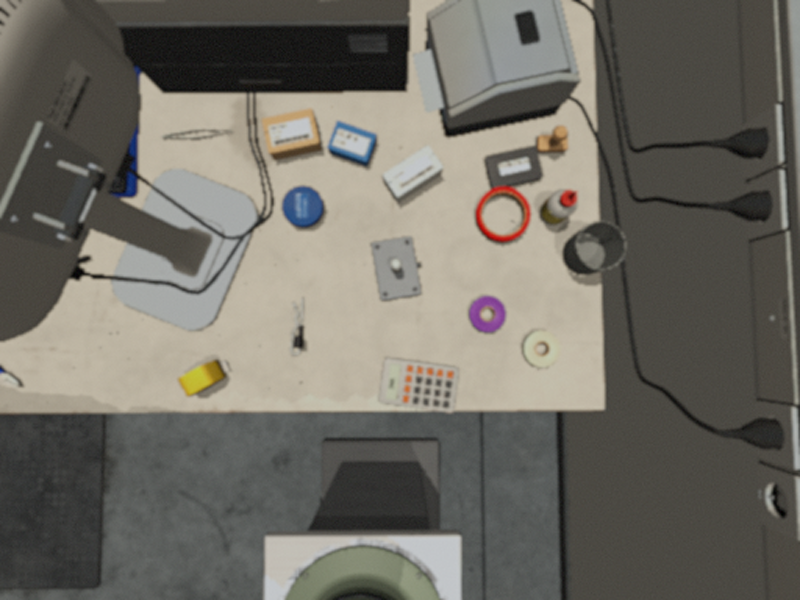

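View pics/side0.png

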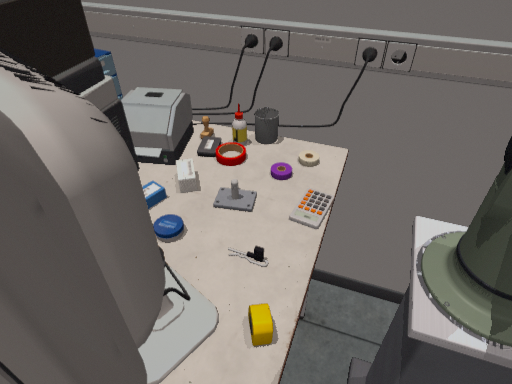

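The top image (800 px scale) shows the stand at (397,268), the clip at (299,335) with its legs pointing up the image (+x), the tin at (303,206), the red tape at (503,214), the cup at (595,250), the calculator at (420,384) and the measure at (203,378). There are two small rolls: purple at (487,314), which is excluded, and pale/clear at (540,348), which is the tape_roll. A crop will confirm this.

```bash
python3 - <<'E'
from h import *
a=load('pics/top0.png')
im=cv2.imread('pics/top0.png')
def c(x0,y0,w,h): return cv2.resize(im[y0:y0+h,x0:x0+w],(400,int(h*400/w)),interpolation=cv2.INTER_CUBIC)
# each 60x45 / scale 6.667
o=np.vstack([np.hstack([c(165,185,60,45),c(315,200,60,45)]),np.hstack([c(225,148,60,45),c(285,180,60,45)])])
cv2.imwrite('pics/crop1.png',o)
k=1/1.5625
for n,u,v,z in [('stand corners',373,242,.012),('',413,237,.012),('',421,295,.012),('',381,300,.012),('roll',540,348,.019),('purple',487,314,.019),('clip',299,337,.03),('cliptip',298,299,.003),('cup',595,250,.08),('calc',420,384,.015),('meas',203,378,.05),('tin',303,206,.027)]:
    print(n,np.round(onz(a,u*k,v*k,z),4))
E
```

```text
stand corners [ 0.63   -0.0204  0.012 ]
 [ 0.6379 -0.0869  0.012 ]
 [ 0.541  -0.0992  0.012 ]
 [ 0.5332 -0.0331  0.012 ]
roll [ 0.4523 -0.2917  0.019 ]
purple [ 0.5084 -0.2065  0.019 ]
clip [0.4731 0.0988 0.03  ]
cliptip [0.5367 0.1055 0.003 ]
cup [ 0.6028 -0.3653  0.08  ]
calc [ 0.3954 -0.096   0.015 ]
meas [0.4098 0.2458 0.05  ]
tin [0.688  0.0937 0.027 ]
```

View pics/crop1.png

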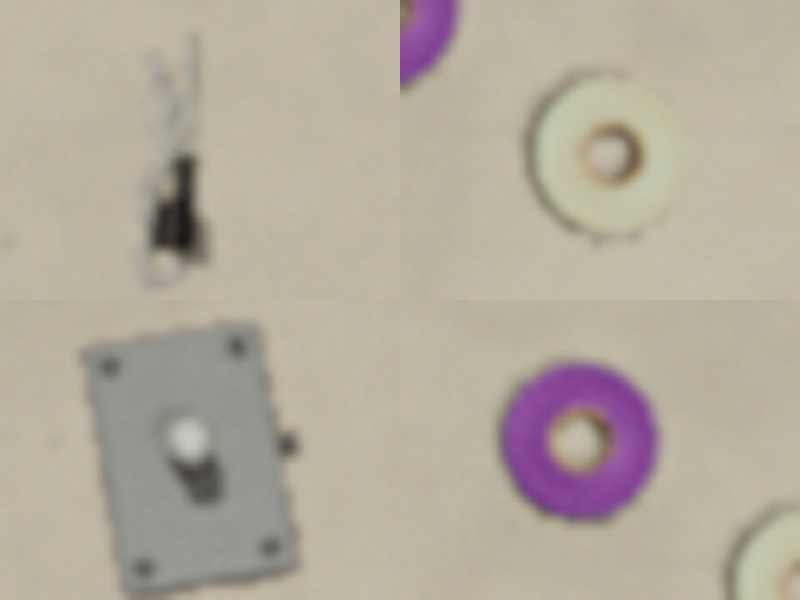

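The crop confirms it: the pale roll at crop (610,155) is the clear tape_roll, and the purple one at (580,440) is not meant. The clip's straight leg is on its right (-y) side. Next I'll compute poses and move.

```bash
python3 - <<'E'
from h import *
a=load('pics/top0.png'); b=load('pics/side0.png')
s=60/400
C=[onz(a,225+u*s-.43,148+(v-300)*s-.43,.012)[:2] for u,v in [(82,347),(258,322),(298,570),(125,596)]]
C=np.array(C);print('stand',C.mean(0),'x dir',np.degrees(np.arctan2(*(C[0]+C[1]-C[2]-C[3])[::-1])),'y dir',np.degrees(np.arctan2(*(C[0]+C[3]-C[1]-C[2])[::-1]))-90)
print('roll',onz(a,315+(612-400)*s-.43,200+155*s-.43,.019))
t=[225+188*s-.43,148+140*s-.43]
for z in (.05,.06,.07,.08): p=onz(a,*t,z); print('top z',z,p[:2],proj(b,p))
g=onz(a,165+176*s-.43,185+228*s-.43,.036);tip=onz(a,165+194*s-.43,185+36*s-.43,.0025);print('grip',g,'tip',tip,np.degrees(np.arctan2(*(tip-g)[1::-1])))
im=cv2.imread('pics/side0.png');cv2.imwrite('pics/crop2.png',np.hstack([cv2.resize(im[165:215,205:265],(400,333),interpolation=3),cv2.resize(im[235:275,220:275],(400,333),interpolation=3)]))
E
python3 -m crank '{"travel":[[1,-5,0],[2,-10,0],[3,-14,0],[4,-18,0],[6,-22,0]],"turn":[[0,0,0],[0,0,0],[0,0,0],[0,0,0],[0,0,0]],"gripper":[0,0,0,0,0]}' 20
```

```text
stand [ 0.58672962 -0.0576074 ] x dir 8.999744317003781 y dir 7.911058435706153
roll [ 0.45207646 -0.29368243  0.019     ]
top z 0.05 [ 0.58863639 -0.05690771] (np.float64(233.22958910133036), np.float64(185.18005795049595))
top z 0.06 [ 0.58725241 -0.05698596] (np.float64(233.57452874766392), np.float64(182.13094890825633))
top z 0.07 [ 0.58586843 -0.05706421] (np.float64(233.92491349304282), np.float64(179.03370767561313))
top z 0.08 [ 0.58448445 -0.05714247] (np.float64(234.28087329490012), np.float64(175.8871854881718))
grip [0.46535398 0.09868026 0.036     ] tip [0.54027206 0.09788262 0.0025    ] -0.6100005724808766
clock: 0.6
position: [0.263, 0.3692, 0.2312]
tool_rot: [-3.141, -0.0, 2.811]
force: [1.6, 0.2, 0.7]
grip_width: 0.0857
finger_force: 0.0
```

View pics/crop2.png

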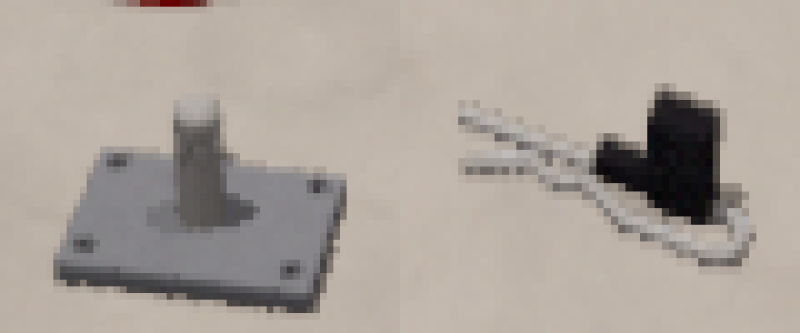

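The spindle's top appears at side row ≈180.3, so it is about 66 mm high and the hole is at about 52 mm. The clip lies with its legs free, straight leg on the -y side. Now to the roll.

```bash

python3 -m crank '{"travel":[[2,-4,0],[4,-8,0],[6,-12,0],[8,-16,0],[10,-20,0]],"turn":[[0,0,4],[0,0,8],[0,0,12],[0,0,16],[0,0,18.4]],"gripper":[0,0,0,0,0]}'
python3 -m crank '{"travel":[[1,-4,0],[2,-8,0],[3,-12,0],[4,-16,0],[5,-21,0]],"turn":[[0,0,0],[0,0,0],[0,0,0],[0,0,0],[0,0,0]],"gripper":[0,0,0,0,0]}'
python3 -m crank '{"travel":[[1,-5,0],[2,-9,-1],[3,-13,-3],[4,-18,-6],[4,-22,-10]],"turn":[[0,0,0],[0,0,0],[0,0,0],[0,0,0],[0,0,0]],"gripper":[0,0,0,0,0]}'
```

```text
clock: 1.1
position: [0.364, 0.1691, 0.2314]
tool_rot: [3.141, 0.0, 3.134]
force: [0.7, 0.4, -0.3]
grip_width: 0.0855
finger_force: 0.0
clock: 1.6
position: [0.4136, -0.0392, 0.2314]
tool_rot: [3.141, 0.0, 3.132]
force: [0.7, 1.2, -0.2]
grip_width: 0.0857
finger_force: 0.0
clock: 2.1
position: [0.4541, -0.2492, 0.1413]
tool_rot: [-3.141, 0.002, 3.131]
force: [2.0, -0.3, -0.3]
grip_width: 0.0852
finger_force: 0.0
```

```bash

python3 -m crank '{"travel":[[0,-2,0],[0,-3.5,0],[0,-3.5,0],[0,-3.5,0],[0,-3.5,0]],"turn":[[0,0,0],[0,0,0],[0,0,0],[0,0,0],[0,0,0]],"gripper":[0,0,0,0,0]}'
python3 - <<'E'
from h import *
a=grab('wrist','pics/w0.png');print(bot.observe()['position'],a['fx'],np.round(ray(a,256,192),3),proj(a,[.452,-.2937,.019]))
E
```

```text
clock: 2.6
position: [0.4536, -0.2807, 0.1423]
tool_rot: [3.141, 0.001, 3.132]
force: [0.1, 0.6, 0.9]
grip_width: 0.0854
finger_force: 0.0
[ 0.45355802 -0.28075366  0.14229465] 329.96323910187476 [[ 0.372 -0.28   0.285]
 [ 0.331 -0.006 -0.944]] (np.float64(241.18724584858748), np.float64(177.39474949770528))
```

View pics/w0.png

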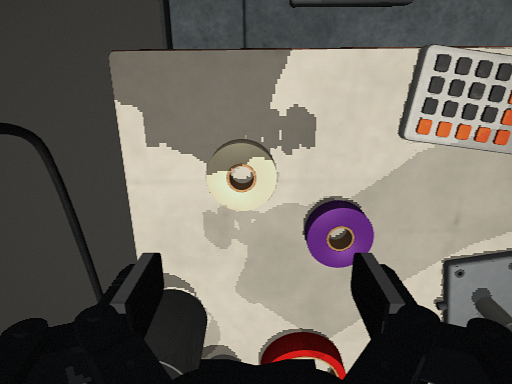

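The wrist picture shows the roll's bore at (241,177), exactly where predicted, so the position is good. Descend and grip.

```bash

python3 -m crank '{"travel":[[-0.2,-1.3,-3],[-0.2,-1.3,-6],[-0.2,-1.3,-9],[-0.2,-1.3,-12],[-0.2,-1.3,-13.6]],"turn":[[0,0,0],[0,0,0],[0,0,0],[0,0,0],[0,0,0]],"gripper":[0,0,0,0,0]}'
python3 -m crank '{"travel":[[0,0,0],[0,0,0],[0,0,0],[0,0,0],[0,0,0]],"turn":[[0,0,0],[0,0,0],[0,0,0],[0,0,0],[0,0,0]],"gripper":[0.2,0.4,0.6,0.6,0.6]}' 30
python3 -m crank '{"travel":[[0,0,0],[0,0,0],[0,0,0],[0,0,0],[0,0,0]],"turn":[[0,0,0],[0,0,0],[0,0,0],[0,0,0],[0,0,0]],"gripper":[0.6,0.6,0.6,0.6,0.6]}' 30
```

```text
clock: 3.15
position: [0.4508, -0.2936, 0.0041]
tool_rot: [3.141, -0.001, 3.132]
force: [0.1, 0.1, 1.0]
grip_width: 0.0856
finger_force: 0.0
clock: 3.65
position: [0.4518, -0.295, 0.0068]
tool_rot: [-3.141, 0.002, 3.131]
force: [-0.5, 1.3, 10.8]
grip_width: 0.0571
finger_force: 33.0
clock: 4.15
position: [0.4518, -0.295, 0.0068]
tool_rot: [-3.141, 0.002, 3.131]
force: [-0.5, 1.7, 10.6]
grip_width: 0.0571
finger_force: 33.0
```

```bash

python3 -m crank '{"travel":[[0,0,3],[0,0,6],[0,0,9],[0,0,11],[0,0,12]],"turn":[[0,0,0],[0,0,0],[0,0,0],[0,0,0],[0,0,0]],"gripper":[0.6,0.6,0.6,0.6,0.6]}'
python3 -m crank '{"travel":[[2,4,0],[4,8,0],[6,12,0],[8,16,0],[10,19,0]],"turn":[[0,0,0],[0,0,0],[0,0,0],[0,0,0],[0,0,0]],"gripper":[0.6,0.6,0.6,0.6,0.6]}'
python3 -m crank '{"travel":[[2,3,0],[3.5,4.8,0],[3.5,4.8,0],[3.5,4.8,0],[3.5,4.8,0]],"turn":[[0,0,0],[0,0,0],[0,0,0],[0,0,0],[0,0,0]],"gripper":[0.6,0.6,0.6,0.6,0.6]}'
python3 - <<'E'
from h import *
a=grab('wrist','pics/w1.png');b=grab('side','pics/s1.png');print(bot.observe()['position'])
for z in (.06,.07):print(proj(a,[.5867,-.0574,z]))
o=np.hstack([cv2.resize(cv2.imread('pics/w1.png'),(400,300)),cv2.resize(cv2.imread('pics/s1.png')[120:240,160:320],(400,300),interpolation=3)]);cv2.imwrite('pics/o1.png',o)
E
```

```text
clock: 4.65
position: [0.4517, -0.2952, 0.1279]
tool_rot: [-3.141, 0.003, 3.131]
force: [0.0, -0.0, -1.3]
grip_width: 0.0572
finger_force: 32.7
clock: 5.15
position: [0.5515, -0.1019, 0.1254]
tool_rot: [3.141, -0.001, 3.133]
force: [0.4, -1.1, 0.1]
grip_width: 0.057
finger_force: 32.7
clock: 5.65
position: [0.5854, -0.0578, 0.1256]
tool_rot: [-3.141, -0.001, 3.13]
force: [-0.5, 0.3, -0.1]
grip_width: 0.0573
finger_force: 32.7
[ 0.58558785 -0.05785324  0.12580172]
(np.float64(257.31362451816256), np.float64(206.027886601499))
(np.float64(257.3208231652668), np.float64(211.72920343693838))
```

View pics/o1.png

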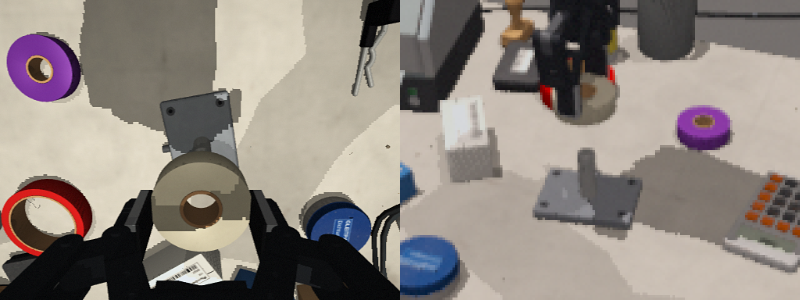

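The roll is held level with its bore at (258,267) full-scale, and the spindle is visible below. Compute the bore centre.

```bash
python3 - <<'E'
from h import *
a=load('pics/w1.png');b=load('pics/s1.png')
print(onz(a,258,267.5,.138))
im=cv2.cvtColor(cv2.imread('pics/w1.png'),cv2.COLOR_BGR2HSV)
# spindle top in side image: crop (588,152)->full
u,v=160+187/2.5,120+152/2.5
for z in (.06,.065,.07):print(z,proj(b,[.5867,-.0574,z]))
print(u,v)
E
python3 -m crank '{"travel":[[0.1,0,-1.5],[0.1,0,-3],[0.1,0,-4],[0.1,0,-4.5],[0.1,0,-4.5]],"turn":[[0,0,0],[0,0,0],[0,0,0],[0,0,0],[0,0,0]],"gripper":[0.6,0.6,0.6,0.6,0.6]}'
```

```text
[ 0.58559657 -0.05711214  0.138     ]
0.06 (np.float64(233.84625340083142), np.float64(182.07949290098634))
0.065 (np.float64(233.75557056783765), np.float64(180.48733480086145))
0.07 (np.float64(233.66420459138723), np.float64(178.88318245274))
234.8 180.8
clock: 6.25
position: [0.5865, -0.057, 0.0798]
tool_rot: [-3.141, -0.002, 3.131]
force: [0.4, -0.1, -0.8]
grip_width: 0.0575
finger_force: 32.7
```

```bash

python3 -m crank '{"travel":[[0,-0.05,-0.3],[0,-0.05,-0.6],[0,-0.05,-0.9],[0,-0.05,-1.2],[0,-0.05,-1.5]],"turn":[[0,0,0],[0,0,0],[0,0,0],[0,0,0],[0,0,0]],"gripper":[0.6,0.6,0.6,0.6,0.6]}'
```

```text
clock: 6.75
position: [0.5871, -0.0574, 0.0656]
tool_rot: [3.142, 0.0, 3.131]
force: [-0.3, 0.1, -0.2]
grip_width: 0.0575
finger_force: 32.7
```

```bash

python3 -m crank '{"travel":[[0,0,-0.4],[0,0,-0.8],[0,0,-1.2],[0,0,-1.6],[0,0,-2]],"turn":[[0,0,0],[0,0,0],[0,0,0],[0,0,0],[0,0,0]],"gripper":[0.6,0.6,0.6,0.6,0.6]}'
```

```text
clock: 7.25
position: [0.587, -0.0574, 0.0454]
tool_rot: [-3.142, -0.0, 3.131]
force: [0.7, -0.8, 0.2]
grip_width: 0.0569
finger_force: 32.7
```

Going cleanly over the spindle. Lower to the plate and release.

```bash

python3 -m crank '{"travel":[[0,0,-0.5],[0,0,-1],[0,0,-1.5],[0,0,-2],[0,0,-2.5]],"turn":[[0,0,0],[0,0,0],[0,0,0],[0,0,0],[0,0,0]],"gripper":[0.6,0.6,0.6,0.6,0.6]}'
python3 -m crank '{"travel":[[0,0,-0.1],[0,0,-0.1],[0,0,-0.1],[0,0,-0.1],[0,0,-0.1]],"turn":[[0,0,0],[0,0,0],[0,0,0],[0,0,0],[0,0,0]],"gripper":[0.4,0.2,0,0,0]}'
python3 -m crank '{"travel":[[0,0,2],[0,0,5],[0,0,8],[0,0,10],[0,0,12]],"turn":[[0,0,0],[0,0,0],[0,0,0],[0,0,0],[0,0,0]],"gripper":[0,0,0,0,0]}'
python3 -m crank '{"travel":[[-3,0,0],[-6,1,0],[-9,3,0],[-11,5,0],[-11,5,0]],"turn":[[0,0,0],[0,0,0],[0,0,0],[0,0,0],[0,0,0]],"gripper":[0,0,0,0,0]}'
python3 - <<'E'
from h import *
a=grab('wrist','pics/w2.png');b=grab('side','pics/s2.png');print(bot.observe()['position'])
c=grab('top','pics/t2.png')
print(proj(a,[.5867,-.0574,.066]),proj(a,[.4654,.0987,.036]))
o=np.hstack([cv2.resize(cv2.imread('pics/w2.png'),(400,300)),cv2.resize(cv2.imread('pics/s2.png')[150:225,190:290],(400,300),interpolation=3)]);cv2.imwrite('pics/o2.png',o)
E
```

```text
clock: 7.75
position: [0.587, -0.0574, 0.0203]
tool_rot: [-3.142, -0.0, 3.131]
force: [0.4, -0.2, -0.3]
grip_width: 0.0575
finger_force: 32.7
clock: 8.25
position: [0.5872, -0.0574, 0.02]
tool_rot: [-3.142, 0.0, 3.131]
force: [0.2, -0.4, -1.1]
grip_width: 0.0855
finger_force: 0.0
clock: 8.75
position: [0.5871, -0.0574, 0.1411]
tool_rot: [3.141, 0.001, 3.131]
force: [-0.4, 0.0, -0.2]
grip_width: 0.0852
finger_force: 0.0
clock: 9.25
position: [0.4748, -0.0051, 0.14]
tool_rot: [3.14, -0.001, 3.133]
force: [-0.5, -0.4, 0.0]
grip_width: 0.0853
finger_force: 0.0
[ 0.47730923 -0.00704829  0.14019544]
(np.float64(193.2154806469443), np.float64(329.93495231164366)) (np.float64(389.97071192464387), np.float64(173.83118460318832))
```

View pics/o2.png

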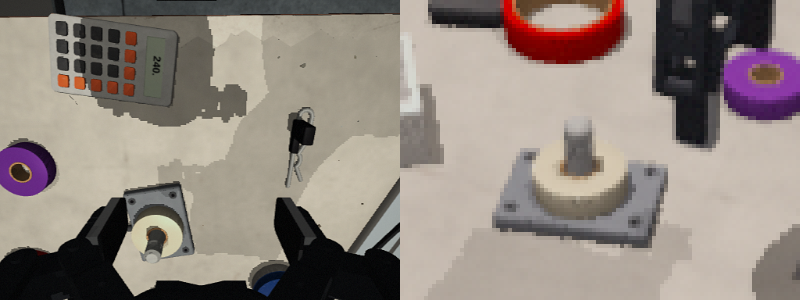

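The roll lies flat on the plate round the spindle. Wrist crop: spindle top at about (194,328) full-scale, clip grip top at about (385,169). Go above the clip for a close look.

```bash

python3 -m crank '{"travel":[[-0.5,3,0],[-1,6,-1],[-1.2,9,-2],[-1.2,10.3,-3],[-1.2,10.3,-3]],"turn":[[0,0,0],[0,0,0],[0,0,0],[0,0,0],[0,0,0]],"gripper":[0,0,0,0,0]}'
python3 - <<'E'
from h import *
a=grab('wrist','pics/w3.png');s=bot.observe();print(s['position'],s['tool_rot'])
print(proj(a,[.4654,.0987,.036]),proj(a,[.540,.0979,.0025]))
cv2.imwrite('pics/o3.png',cv2.resize(cv2.imread('pics/w3.png')[100:340,130:450],(800,600),interpolation=3))
E
```

```text
clock: 9.9
position: [0.4651, 0.0966, 0.1087]
tool_rot: [-3.141, -0.001, 3.133]
force: [-0.5, -0.8, -0.0]
grip_width: 0.0858
finger_force: 0.0
[0.46528539 0.09513666 0.10928648] [-3.14072714e+00 -7.03831065e-04  3.13121505e+00]
(np.float64(259.7370848696472), np.float64(201.071547750422)) (np.float64(259.11237190806276), np.float64(267.93401011938704))
```

View pics/o3.png

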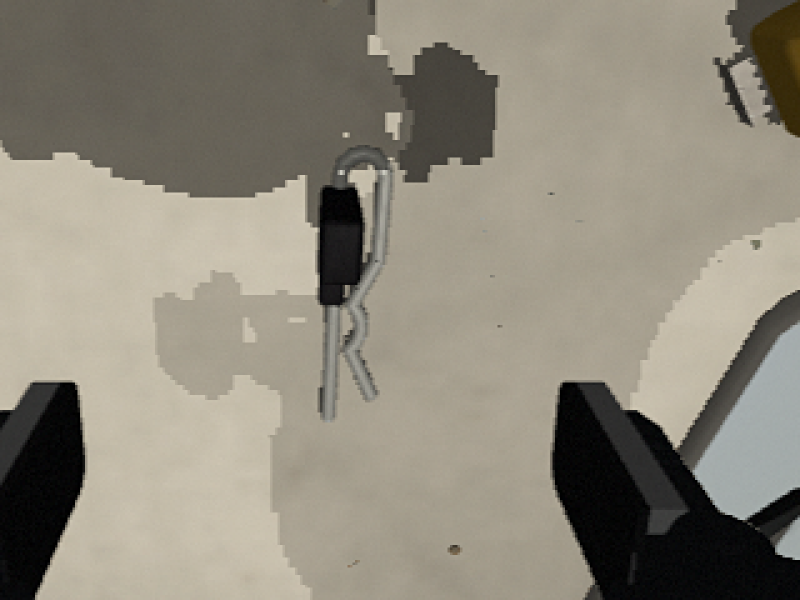

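Crop: the grip's top face is centred at (341,253), the leg tip is at (328,420), and the sprung leg is on the +y side at (372,398).

```bash
python3 - <<'E'
from h import *
a=load('pics/w3.png')
f=lambda u,v,z: onz(a,130+u/2.5-.3,100+v/2.5-.3,z)
g=f(341.5,253,.036);t=f(328,419,.0025);n=f(333,308,.0025);print(g,t,n)
print(np.degrees(np.arctan2(*(t-g)[1::-1])),np.degrees(np.arctan2(*(t-n)[1::-1])),np.linalg.norm(t-g))
print(bot.observe()['position'],bot.observe()['tool_rot'])
E
```

```text
[0.46531412 0.10327654 0.036     ] [0.53938401 0.09945112 0.0025    ] [0.49739017 0.10133633 0.0025    ]
-2.9564739186172044 -2.570431140416733 0.0813832429796607
[0.46528539 0.09513666 0.10928648] [-3.14072714e+00 -7.03831065e-04  3.13121505e+00]
```

```bash

python3 -m crank '{"travel":[[0,0.8,-2],[0,0.8,-4],[0,0.8,-6],[0,0.8,-8],[0,0.8,-9.6]],"turn":[[0,0,-2],[0,0,-2],[0,0,-2],[0,0,-2],[0,0,-2]],"gripper":[0,0,0,0.2,0.4]}' 60
python3 -m crank '{"travel":[[0,0,0],[0,0,0],[0,0,0],[0,0,0],[0,0,0]],"turn":[[0,0,0],[0,0,0],[0,0,0],[0,0,0],[0,0,0]],"gripper":[0.6,0.8,0.9,1,1]}' 60
python3 -m crank '{"travel":[[0,0,0],[0,0,0],[0,0,0],[0,0,0],[0,0,0]],"turn":[[0,0,0],[0,0,0],[0,0,0],[0,0,0],[0,0,0]],"gripper":[1,1,1,1,1]}' 60
```

```text
clock: 10.45
position: [0.4657, 0.1018, 0.0132]
tool_rot: [-3.141, 0.0, 3.094]
force: [0.8, 0.2, 0.6]
grip_width: 0.0588
finger_force: 0.0
clock: 10.95
position: [0.4658, 0.1033, 0.0149]
tool_rot: [3.141, 0.002, 3.096]
force: [-0.6, -2.9, 6.0]
grip_width: 0.0109
finger_force: 58.8
clock: 11.45
position: [0.4658, 0.1033, 0.0149]
tool_rot: [3.141, 0.002, 3.096]
force: [-0.4, -2.6, 6.1]
grip_width: 0.0108
finger_force: 58.8
```

Gripped (11 mm on the grip). Lift and go to the stand-off in front of the spindle.

```bash

python3 -m crank '{"travel":[[0,0,2],[0,0,4],[0,0,6],[0,0,8],[0,0,9]],"turn":[[0,0,0],[0,0,0],[0,0,0],[0,0,0],[0,0,0]],"gripper":[1,1,1,1,1]}'
python3 -m crank '{"travel":[[0.5,-3,0],[1,-6.5,0],[1.5,-10,0],[2,-14,0],[2.3,-17.5,0]],"turn":[[0,0,2],[0,0,4],[0,0,7],[0,0,9],[0,0,11.2]],"gripper":[1,1,1,1,1]}'
python3 -m crank '{"travel":[[0,0,-1],[0,0,-2],[0,0,-3],[0,0,-3.9],[0,0,-3.9]],"turn":[[0,0,0],[0,0,0],[0,0,0],[0,0,0],[0,0,0]],"gripper":[1,1,1,1,1]}'
python3 - <<'E'
from h import *
a=grab('wrist','pics/w4.png');b=grab('side','pics/s4.png');c=grab('top','pics/t4.png');s=bot.observe();print(s['position'],s['tool_rot'],s['force'])
o=np.hstack([cv2.resize(cv2.imread('pics/w4.png')[160:384,150:374],(400,400),interpolation=3),cv2.resize(cv2.imread('pics/s4.png')[145:215,205:275],(400,400),interpolation=3)]);cv2.imwrite('pics/o4.png',o)
E
```

```text
clock: 11.95
position: [0.4658, 0.1038, 0.1059]
tool_rot: [3.14, 0.002, 3.096]
force: [-0.3, -0.1, -1.2]
grip_width: 0.0107
finger_force: 58.6
clock: 12.45
position: [0.4882, -0.0734, 0.104]
tool_rot: [-3.141, 0.001, -2.991]
force: [1.0, 0.4, 0.4]
grip_width: 0.0105
finger_force: 58.6
clock: 12.95
position: [0.4874, -0.0705, 0.0635]
tool_rot: [3.141, -0.002, -2.99]
force: [0.4, 0.3, -0.1]
grip_width: 0.0108
finger_force: 58.6
[ 0.48814828 -0.0710474   0.06489272] [-3.14155596e+00 -1.51000293e-05 -2.99113350e+00] [-0.63586567 -0.42699266 -0.31557456]
```

View pics/o4.png

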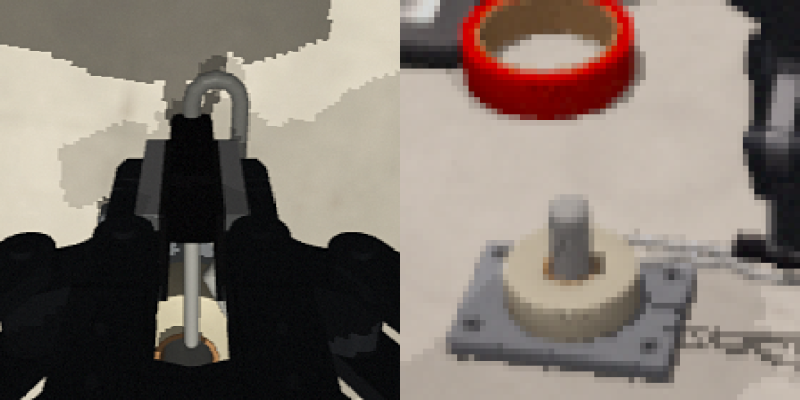

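The clip is held straight; the side view shows its tip (crop 632,240) to the right of the shank (570,245) at similar height. Advance until just short and compare in the top and side views.

```bash

python3 -m crank '{"travel":[[0.3,0.05,0],[0.6,0.1,0],[0.9,0.13,0],[0.9,0.13,0],[0.9,0.13,0]],"turn":[[0,0,0],[0,0,0],[0,0,0],[0,0,0],[0,0,0]],"gripper":[1,1,1,1,1]}'
python3 - <<'E'
from h import *
b=grab('side','pics/s5.png');c=grab('top','pics/t5.png');s=bot.observe();print(s['position'],s['tool_rot'],s['force'])
p=s['position'];y=s['tool_rot'][2]+np.pi;d=np.array([np.cos(y),np.sin(y),0]);tip=p+.0745*d-[0,0,.0124]
print('tip',tip,'side',proj(b,tip),'top',proj(c,tip))
A=np.array([.5867,-.0574,0])
for z in (.045,.05,.055): print(z,'hole side',proj(b,A-.009*d+[0,0,z]),'axis side',proj(b,A+[0,0,z]),'top',proj(c,A+[0,0,z+.014]))
print('lat',np.cross(d,A-p)[2])
im=lambda f,y0,y1,x0,x1:cv2.resize(cv2.imread(f)[y0:y1,x0:x1],(400,600),interpolation=cv2.INTER_CUBIC)
cv2.imwrite('pics/o5.png',np.hstack([im('pics/t5.png',155,200,240,270),im('pics/s5.png',170,206,224,248)]))
E
```

```text
clock: 13.6
position: [0.497, -0.0701, 0.0648]
tool_rot: [-3.142, -0.0, -2.992]
force: [-0.4, 0.1, -0.1]
grip_width: 0.0103
finger_force: 58.6
[ 0.4969534  -0.07014335  0.0647973 ] [-3.14157806e+00 -6.85316320e-05 -2.99187261e+00] [-0.12132131 -0.34188186  0.32154563]
tip [ 0.57061996 -0.05903083  0.0523973 ] side (np.float64(240.24528957555964), np.float64(185.4687218819055)) top (np.float64(253.67156555740442), np.float64(175.65466642079392))
0.045 hole side (np.float64(237.62297602287532), np.float64(187.22872183391794)) axis side (np.float64(234.11427880725523), np.float64(186.7853320084404)) top (np.float64(252.94343964183338), np.float64(168.8473188046833))
0.05 hole side (np.float64(237.54719792471832), np.float64(185.670943891378)) axis side (np.float64(234.0256000561849), np.float64(185.22836044982958)) top (np.float64(252.92636918527867), np.float64(168.56827907508816))
0.055 hole side (np.float64(237.47085445087197), np.float64(184.10154346424704)) axis side (np.float64(233.93626072362773), np.float64(183.65979077357758)) top (np.float64(252.9091086974965), np.float64(168.28613302773445))
lat -0.0007859315250709435
```

View pics/o5.png

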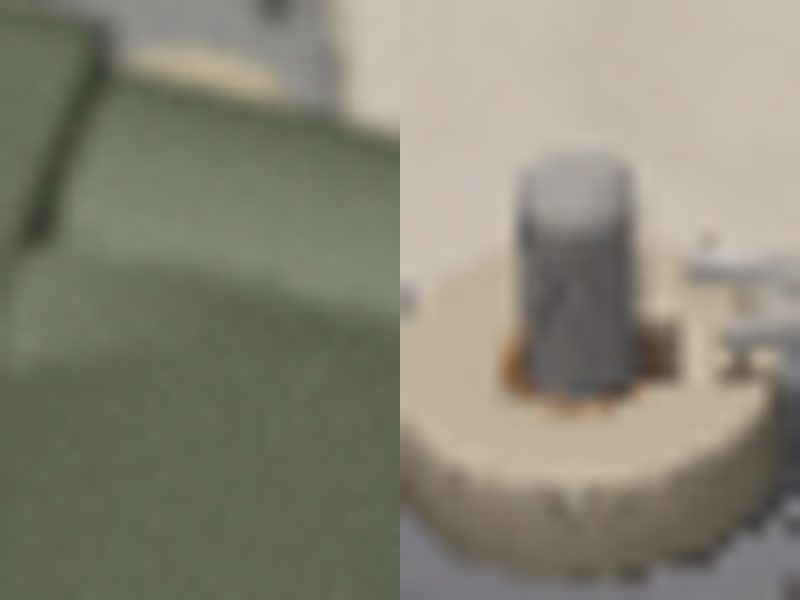

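Side: leg tip at (690,270) and spindle top at (578,185), giving a hole height of about 51 mm, so the leg should go about 1 mm lower and 0.8 mm to the right. The top view is blocked by the arm. Now probe gently.

```bash

python3 -m crank '{"travel":[[0,-0.08,-0.1],[0.2,-0.05,-0.1],[0.4,-0.02,-0.1],[0.6,0.01,-0.1],[0.6,0.01,-0.1]],"turn":[[0,0,0],[0,0,0],[0,0,0],[0,0,0],[0,0,0]],"gripper":[1,1,1,1,1]}'
python3 -m crank '{"travel":[[0.05,0.007,0],[0.1,0.015,0],[0.15,0.022,0],[0.15,0.022,0],[0.15,0.022,0]],"turn":[[0,0,0],[0,0,0],[0,0,0],[0,0,0],[0,0,0]],"gripper":[1,1,1,1,1]}'
```

```text
clock: 14.2
position: [0.5034, -0.0699, 0.0638]
tool_rot: [-3.141, 0.0, -2.992]
force: [0.6, -0.9, -0.4]
grip_width: 0.0105
finger_force: 58.6
clock: 14.7
position: [0.5045, -0.0698, 0.0638]
tool_rot: [-3.142, -0.0, -2.992]
force: [-0.1, 0.3, -1.2]
grip_width: 0.0107
finger_force: 58.6
```

```bash

python3 -m crank '{"travel":[[0.05,0.007,0],[0.1,0.015,0],[0.15,0.022,0],[0.15,0.022,0],[0.15,0.022,0]],"turn":[[0,0,0],[0,0,0],[0,0,0],[0,0,0],[0,0,0]],"gripper":[1,1,1,1,1]}'
```

```text
clock: 15.2
position: [0.506, -0.0696, 0.0638]
tool_rot: [3.142, -0.0, -2.992]
force: [-0.3, -0.3, -0.3]
grip_width: 0.0107
finger_force: 58.6
```

```bash

python3 -m crank '{"travel":[[0.05,0.007,0],[0.1,0.015,0],[0.1,0.015,0],[0.1,0.015,0],[0.1,0.015,0]],"turn":[[0,0,0],[0,0,0],[0,0,0],[0,0,0],[0,0,0]],"gripper":[1,1,1,1,1]}'
```

```text
clock: 15.7
position: [0.507, -0.0694, 0.0638]
tool_rot: [-3.142, -0.0, -2.992]
force: [-0.3, -0.1, -0.8]
grip_width: 0.0106
finger_force: 58.6
```

```bash

python3 -m crank '{"travel":[[0.05,0.007,0],[0.1,0.015,0],[0.15,0.022,0],[0.15,0.022,0],[0.15,0.022,0]],"turn":[[0,0,0],[0,0,0],[0,0,0],[0,0,0],[0,0,0]],"gripper":[1,1,1,1,1]}'
```

```text
clock: 16.2
position: [0.5085, -0.0692, 0.0638]
tool_rot: [-3.142, -0.0, -2.992]
force: [1.3, -0.7, -0.2]
grip_width: 0.0104
finger_force: 58.6
```

```bash

python3 -m crank '{"travel":[[0.05,0.007,0],[0.1,0.015,0],[0.15,0.022,0],[0.15,0.022,0],[0.15,0.022,0]],"turn":[[0,0,0],[0,0,0],[0,0,0],[0,0,0],[0,0,0]],"gripper":[1,1,1,1,1]}'
```

```text
clock: 16.7
position: [0.51, -0.069, 0.0638]
tool_rot: [3.142, -0.0, -2.992]
force: [0.1, -0.3, -0.5]
grip_width: 0.0103
finger_force: 58.6
```

The leg is in the hole at the first try. Continue carefully.

```bash

python3 -m crank '{"travel":[[0.1,0.015,0],[0.2,0.03,0],[0.3,0.045,0],[0.3,0.045,0],[0.3,0.045,0]],"turn":[[0,0,0],[0,0,0],[0,0,0],[0,0,0],[0,0,0]],"gripper":[1,1,1,1,1]}'
```

```text
clock: 17.2
position: [0.513, -0.0685, 0.0638]
tool_rot: [-3.142, -0.0, -2.992]
force: [0.4, -1.2, -0.5]
grip_width: 0.0104
finger_force: 58.6
```

```bash

python3 -m crank '{"travel":[[0.1,0.015,0],[0.2,0.03,0],[0.3,0.045,0],[0.3,0.045,0],[0.3,0.045,0]],"turn":[[0,0,0],[0,0,0],[0,0,0],[0,0,0],[0,0,0]],"gripper":[1,1,1,1,1]}'
```

```text
clock: 17.7
position: [0.516, -0.0681, 0.0638]
tool_rot: [-3.142, -0.0, -2.992]
force: [-0.2, 0.5, -0.4]
grip_width: 0.0106
finger_force: 58.6
```

```bash

python3 -m crank '{"travel":[[0.1,0.015,0],[0.2,0.03,0],[0.3,0.045,0],[0.3,0.045,0],[0.3,0.045,0]],"turn":[[0,0,0],[0,0,0],[0,0,0],[0,0,0],[0,0,0]],"gripper":[1,1,1,1,1]}'
```

```text
clock: 18.2
position: [0.5191, -0.0676, 0.0638]
tool_rot: [-3.142, 0.0, -2.992]
force: [-0.4, -0.1, -0.3]
grip_width: 0.0105
finger_force: 58.6
```

```bash

python3 -m crank '{"travel":[[0.1,0.015,0],[0.2,0.03,0],[0.3,0.045,0],[0.3,0.045,0],[0.3,0.045,0]],"turn":[[0,0,0],[0,0,0],[0,0,0],[0,0,0],[0,0,0]],"gripper":[1,1,1,1,1]}'
```

```text
clock: 18.7
position: [0.5221, -0.0672, 0.0638]
tool_rot: [-3.142, 0.0, -2.992]
force: [-1.5, -0.3, -0.9]
grip_width: 0.0104
finger_force: 58.6
```

```bash

python3 -m crank '{"travel":[[0.1,0.015,0],[0.2,0.03,0],[0.3,0.045,0],[0.3,0.045,0],[0.3,0.045,0]],"turn":[[0,0,0],[0,0,0],[0,0,0],[0,0,0],[0,0,0]],"gripper":[1,1,1,1,1]}'
```

```text
clock: 19.2
position: [0.525, -0.0667, 0.0638]
tool_rot: [-3.142, -0.0, -2.992]
force: [-0.4, 0.5, -0.9]
grip_width: 0.0108
finger_force: 58.6
```

```bash

python3 -m crank '{"travel":[[0.1,0.015,0],[0.2,0.03,0],[0.2,0.03,0],[0.2,0.03,0],[0.2,0.03,0]],"turn":[[0,0,0],[0,0,0],[0,0,0],[0,0,0],[0,0,0]],"gripper":[1,1,1,1,1]}'
```

```text
clock: 19.7
position: [0.527, -0.0664, 0.0638]
tool_rot: [-3.142, -0.0, -2.992]
force: [0.2, -0.0, -0.1]
grip_width: 0.0108
finger_force: 58.6
```

```bash

python3 -m crank '{"travel":[[0.1,0.015,0],[0.2,0.03,0],[0.3,0.045,0],[0.3,0.045,0],[0.3,0.045,0]],"turn":[[0,0,0],[0,0,0],[0,0,0],[0,0,0],[0,0,0]],"gripper":[1,1,1,1,1]}'
```

```text
clock: 20.2
position: [0.5301, -0.0659, 0.0638]
tool_rot: [-3.142, 0.0, -2.992]
force: [0.3, -0.5, -0.5]
grip_width: 0.0106
finger_force: 58.6
```

```bash

python3 -m crank '{"travel":[[0.1,0.015,0],[0.2,0.03,0],[0.3,0.045,0],[0.3,0.045,0],[0.3,0.045,0]],"turn":[[0,0,0],[0,0,0],[0,0,0],[0,0,0],[0,0,0]],"gripper":[1,1,1,1,1]}'
```

```text
clock: 20.7
position: [0.5331, -0.0655, 0.0638]
tool_rot: [-3.142, 0.0, -2.992]
force: [-0.1, 1.2, -0.9]
grip_width: 0.0109
finger_force: 58.6
```

```bash

python3 -m crank '{"travel":[[0.1,0.015,0],[0.2,0.03,0],[0.2,0.03,0],[0.2,0.03,0],[0.2,0.03,0]],"turn":[[0,0,0],[0,0,0],[0,0,0],[0,0,0],[0,0,0]],"gripper":[1,1,1,1,1]}'
```

```text
clock: 21.2
position: [0.5351, -0.0652, 0.0638]
tool_rot: [-3.142, 0.0, -2.992]
force: [-0.2, 1.5, -0.8]
grip_width: 0.0104
finger_force: 58.6
```

```bash

python3 -m crank '{"travel":[[0.05,0.007,0],[0.1,0.015,0],[0.15,0.022,0],[0.2,0.03,0],[0.2,0.03,0]],"turn":[[0,0,0],[0,0,0],[0,0,0],[0,0,0],[0,0,0]],"gripper":[1,1,1,1,1]}'
```

```text
clock: 21.7
position: [0.5374, -0.0648, 0.0639]
tool_rot: [-3.141, 0.001, -2.992]
force: [-0.3, 0.9, -1.0]
grip_width: 0.0107
finger_force: 58.6
```

```bash

python3 -m crank '{"travel":[[0.05,0.007,0],[0.1,0.015,0],[0.15,0.022,0],[0.15,0.022,0],[0.15,0.022,0]],"turn":[[0,0,0],[0,0,0],[0,0,0],[0,0,0],[0,0,0]],"gripper":[1,1,1,1,1]}'
```

```text
clock: 22.2
position: [0.5388, -0.0647, 0.0638]
tool_rot: [-3.141, 0.0, -2.992]
force: [-0.7, 2.5, -0.2]
grip_width: 0.0109
finger_force: 58.6
```

```bash

python3 -m crank '{"travel":[[0.05,0.007,0],[0.1,0.015,0],[0.1,0.015,0],[0.1,0.015,0],[0.1,0.015,0]],"turn":[[0,0,0],[0,0,0],[0,0,0],[0,0,0],[0,0,0]],"gripper":[1,1,1,1,1]}'
```

```text
clock: 22.7
position: [0.5397, -0.0645, 0.0638]
tool_rot: [-3.142, 0.0, -2.992]
force: [0.0, 2.6, -1.7]
grip_width: 0.0108
finger_force: 58.6
```

```bash

python3 -m crank '{"travel":[[0.05,0.007,0],[0.1,0.015,0],[0.1,0.015,0],[0.1,0.015,0],[0.1,0.015,0]],"turn":[[0,0,0],[0,0,0],[0,0,0],[0,0,0],[0,0,0]],"gripper":[1,1,1,1,1]}'
```

```text
clock: 23.2
position: [0.5407, -0.0644, 0.0638]
tool_rot: [-3.142, 0.0, -2.992]
force: [-0.2, 1.4, -0.6]
grip_width: 0.0108
finger_force: 58.6
```

```bash

python3 -m crank '{"travel":[[0.05,0.007,0],[0.1,0.015,0],[0.1,0.015,0],[0.1,0.015,0],[0.1,0.015,0]],"turn":[[0,0,0],[0,0,0],[0,0,0],[0,0,0],[0,0,0]],"gripper":[1,1,1,1,1]}'
```

```text
clock: 23.7
position: [0.5418, -0.0643, 0.0639]
tool_rot: [-3.141, 0.0, -2.992]
force: [1.3, 2.4, -0.2]
grip_width: 0.0106
finger_force: 58.7
```

```bash

python3 -m crank '{"travel":[[0.05,0.007,0],[0.1,0.015,0],[0.1,0.015,0],[0.1,0.015,0],[0.1,0.015,0]],"turn":[[0,0,0],[0,0,0],[0,0,0],[0,0,0],[0,0,0]],"gripper":[1,1,1,1,1]}'
```

```text
clock: 24.2
position: [0.5426, -0.0641, 0.0638]
tool_rot: [-3.142, 0.0, -2.992]
force: [0.3, 1.5, -1.2]
grip_width: 0.0111
finger_force: 58.6
```

```bash

python3 -m crank '{"travel":[[0.05,0.007,0],[0.1,0.015,0],[0.15,0.022,0],[0.15,0.022,0],[0.15,0.022,0]],"turn":[[0,0,0],[0,0,0],[0,0,0],[0,0,0],[0,0,0]],"gripper":[1,1,1,1,1]}'
```

```text
clock: 24.7
position: [0.5442, -0.0639, 0.0638]
tool_rot: [-3.141, 0.0, -2.992]
force: [0.5, 2.3, -0.7]
grip_width: 0.0108
finger_force: 58.6
```

```bash

python3 -m crank '{"travel":[[0.05,0.007,0],[0.1,0.015,0],[0.15,0.022,0],[0.15,0.022,0],[0.15,0.022,0]],"turn":[[0,0,0],[0,0,0],[0,0,0],[0,0,0],[0,0,0]],"gripper":[1,1,1,1,1]}'
```

```text
clock: 25.2
position: [0.5457, -0.0637, 0.0638]
tool_rot: [-3.141, 0.0, -2.992]
force: [0.8, 1.0, -2.0]
grip_width: 0.0107
finger_force: 58.6
```

```bash

python3 -m crank '{"travel":[[0.05,0.007,0],[0.1,0.015,0],[0.1,0.015,0],[0.1,0.015,0],[0.1,0.015,0]],"turn":[[0,0,0],[0,0,0],[0,0,0],[0,0,0],[0,0,0]],"gripper":[1,1,1,1,1]}'
```

```text
clock: 25.7
position: [0.5466, -0.0635, 0.0638]
tool_rot: [-3.142, 0.0, -2.992]
force: [0.4, 2.0, -0.1]
grip_width: 0.0104
finger_force: 58.6
```

```bash

python3 -m crank '{"travel":[[0.05,0.007,0],[0.1,0.015,0],[0.1,0.015,0],[0.1,0.015,0],[0.1,0.015,0]],"turn":[[0,0,0],[0,0,0],[0,0,0],[0,0,0],[0,0,0]],"gripper":[1,1,1,1,1]}'
```

```text
clock: 26.2
position: [0.5476, -0.0634, 0.0638]
tool_rot: [-3.142, 0.0, -2.992]
force: [1.3, 2.0, -0.5]
grip_width: 0.0104
finger_force: 58.6
```

```bash

python3 -m crank '{"travel":[[0.05,0.007,0],[0.08,0.012,0],[0.08,0.012,0],[0.08,0.012,0],[0.08,0.012,0]],"turn":[[0,0,0],[0,0,0],[0,0,0],[0,0,0],[0,0,0]],"gripper":[1,1,1,1,1]}'
```

```text
clock: 26.7
position: [0.5483, -0.0633, 0.0638]
tool_rot: [-3.142, 0.0, -2.992]
force: [-0.5, 1.0, -1.5]
grip_width: 0.0107
finger_force: 58.6
```

```bash

python3 -m crank '{"travel":[[0.05,0.007,0],[0.08,0.012,0],[0.08,0.012,0],[0.08,0.012,0],[0.08,0.012,0]],"turn":[[0,0,0],[0,0,0],[0,0,0],[0,0,0],[0,0,0]],"gripper":[1,1,1,1,1]}'
```

```text
clock: 27.2
position: [0.549, -0.0631, 0.0638]
tool_rot: [3.142, -0.0, -2.992]
force: [-0.9, 1.5, -0.1]
grip_width: 0.011
finger_force: 58.6
```

```bash

python3 -m crank '{"travel":[[0.05,0.007,0],[0.05,0.007,0],[0.05,0.007,0],[0.05,0.007,0],[0.05,0.007,0]],"turn":[[0,0,0],[0,0,0],[0,0,0],[0,0,0],[0,0,0]],"gripper":[1,1,1,1,1]}'
```

```text
clock: 27.7
position: [0.5495, -0.063, 0.0637]
tool_rot: [3.142, -0.0, -2.992]
force: [-3.4, 0.9, -0.3]
grip_width: 0.0108
finger_force: 58.6
```

Shoulder contact (-3.4 N) at the predicted home. Release and rise.

```bash

python3 -m crank '{"travel":[[0,0,0],[0,0,0],[0,0,0],[0,0,0],[0,0,0]],"turn":[[0,0,0],[0,0,0],[0,0,0],[0,0,0],[0,0,0]],"gripper":[0.9,0.8,0.7,0.6,0.6]}'
python3 -m crank '{"travel":[[0,0,1],[0,0,3],[0,0,6],[0,0,9],[0,0,12]],"turn":[[0,0,0],[0,0,0],[0,0,0],[0,0,0],[0,0,0]],"gripper":[0.6,0.6,0.6,0.6,0.6]}'
python3 -m crank '{"travel":[[-2,0,0],[-5,0,0],[-8,0,0],[-8,0,0],[-8,0,0]],"turn":[[0,0,0],[0,0,0],[0,0,0],[0,0,0],[0,0,0]],"gripper":[0.6,0.6,0.6,0.6,0.6]}'
python3 - <<'E'
from h import *
b=grab('side','pics/s6.png');w=grab('wrist','pics/w6.png')
u,v=map(int,proj(w,[.5867,-.0574,.05]));print(u,v)
v0=min(max(v-90,0),204);u0=min(max(u-60,0),392)
cv2.imwrite('pics/o6.png',np.hstack([cv2.resize(cv2.imread('pics/s6.png')[160:220,210:250],(400,600),interpolation=3),cv2.resize(cv2.imread('pics/w6.png')[v0:v0+180,u0:u0+120],(400,600),interpolation=3)]))
E
```

```text
clock: 28.2
position: [0.5499, -0.0631, 0.0639]
tool_rot: [-3.141, 0.001, -2.992]
force: [0.2, 0.3, 0.0]
grip_width: 0.0338
finger_force: 0.0
clock: 28.7
position: [0.5495, -0.0632, 0.1858]
tool_rot: [-3.141, 0.0, -2.992]
force: [0.3, 0.3, 0.3]
grip_width: 0.0345
finger_force: 0.0
clock: 29.2
position: [0.4699, -0.063, 0.1847]
tool_rot: [3.142, 0.001, -2.992]
force: [-0.0, 0.2, -0.5]
grip_width: 0.0343
finger_force: 0.0
244 287
```

View pics/o6.png

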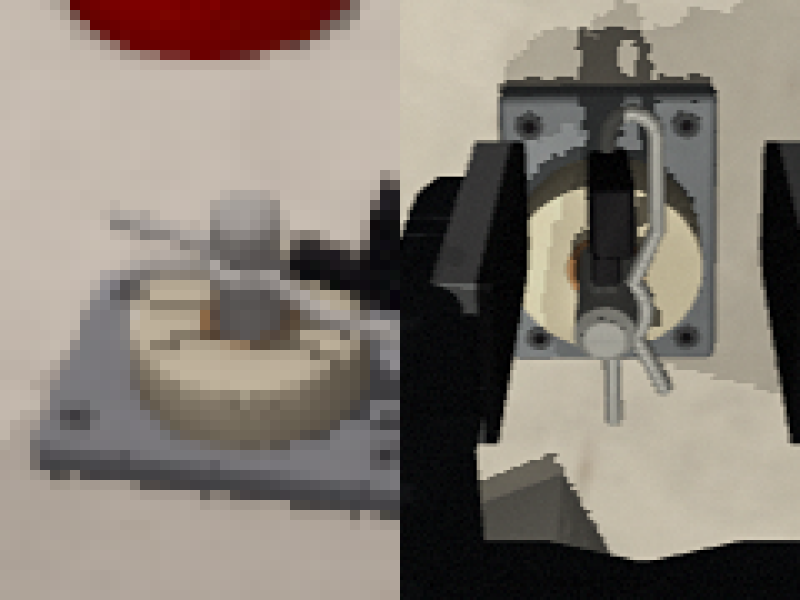

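The leg comes out on the far side of the spindle at (613,400). The sprung leg hugs the shank at (645,320), the shoulder is up against it, and the roll lies flat. The gripper is clear, so I'll hand in.

```bash
python3 -c "
from workcell import bot
print(bot.job_done())"
```

```text
the job is handed in; nothing more can be done
None
```

The clear tape roll lies flat on the base plate round the spindle and the hairpin clip is snapped home through the cross hole; I let go and handed the job in at about 29 s, with no verdict returned.

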